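# Pack a centrifuge bucket and its counterbalance

### The arm

A 6-joint arm with a two-finger parallel gripper is mounted at the origin on the work surface. World frame = base frame: x ahead of the robot, y to its left, z up, the work surface at z = 0. Lengths are in m, angles in rad, forces in N, time in s.
With the tool pointing down it reaches from about 0.4 to 0.825 m from the base axis. Payload 7 kg.
Tool frame: the origin (TCP) lies at the very end of the fingers, on their centre line; the grasp point (between the pads) lies 19 mm behind it; z points along the fingers, y is the line along which they close (so a half turn about z gives the same grasp; the last joint's range is limited). The gripper opens to 85 mm and grips with 20 to 120 N. Pads are 22 mm wide; open, the fingers measure 114 mm over their backs; the gripper's body (76 mm by 85 mm) begins 54 mm behind the grasp point. The pads swing forward as they close: fully open they stand 13 mm farther back than shut.
Start: joints at [-0.931, 0.359, 0.012, 0, -1.224, -0.288], TCP at [0.233, -0.634, 0.231] pointing down, gripper open.
Joint ranges: [-3.07, 3.07], [-1.43, 2.12], [-1.02, 1.25], [-3.03, 1.67], [-3.05, -0], [-3.03, 3.03]. Speed limits (rad/s): [2.39, 2.39, 3.01, 3.14, 3.14, 3.14].

### API

Orientations are given as [roll, pitch, yaw] about the fixed x, y, z axes, in that order (R = Rz(yaw) Ry(pitch) Rx(roll)).
In Python, from rig import r gives the robot as it stands.
- The arm moves only by the tool shift_gripper, called by a JSON object that holds its "method" and its "body", one argument or row to a line. Schema: {"type":"object","properties":{"moves":{"type":"string"},"grip_n":{"type":"number"},"only":{"type":"string"},"quiet":{"type":"boolean"},"lines":{"type":"string"}},"required":["moves"],"additionalProperties":false}. moves is a string of 1 to 20 rows, one to a line, with the numbers parted by spaces; each row has 7 numbers: the finger opening in m, then dx, dy, dz in parts of the range, where 1.0 means 0.6 m, then a rotation vector rx, ry, rz in shares of pi/2 rad (1.0 is pi/2 rad); each row is the pose to reach, as a shift and turn from the pose commanded when the call began, along the tool's axes at that moment; what a row does not reach only later rows make up. A row lasts 1/8 s, in which the tool goes at most 0.0625 m and 0.188 rad, less where a joint would pass 70% of its speed; a pose out of reach is approached as far as the arm can. The fingers move at their own pace and stop on an object; grip_n is the grip in N (left out, the last holds). Time passes only in rows, so rows that do not move let the fingers close. The tool returns the time, the measured TCP pose, the force, the opening and the grip force at its end. only (a regular expression) keeps the lines of the reply that match it, lines (a string "A,B") keeps lines A to B, and quiet returns only ok. Shift and turn numbers lie between -1 and 1, and a call with a number outside is refused. Input that does not fit is refused with a message, and nothing moves.
- r.get_state(): the state, without advancing time (a new reading comes with each control period).
- r.capture(name): name is "side" or "top" or "wrist"; returns a dict with "pixels" (480x640x3 uint8, red, green, blue), "camera_matrix" (3x3 intrinsics, pixels), "view" (4x4, takes a point from world to camera coordinates); the wrist camera has in their place "T_tool_cam" (4x4, takes a point from camera to tool coordinates, whose origin is the TCP and whose axes are the flange's). Camera axes: x right, y up, looking along -z (the intrinsics and any distortion apply to the point x, -y, -z); pixel columns grow to the right and rows downward; lengths in m; the calibration is good to about 2 mm. The wrist camera is an equidistant fisheye: a pixel r from the principal point sees the ray r / f radians off the axis. A picture is of the moment at which its call begins: read the wrist's pose just before it. There is no depth.
- r.sign_off(): hands the job in; it is judged then, once.
The state is a dict: "t": time; "joint_positions": joint angles; "qd": joint speeds; "tau": joint torques, N m; "ee_pos": TCP position; "eef_rot": TCP orientation; "wrist_force": force on the tool from outside, world axes, zero at the start; "torque": the same for the moment, N m; "grip_width": finger opening in m; "grip_force": force on a finger pad.
Only numpy, scipy, OpenCV 4.12 (cv2) and the standard library are available. Lean on these libraries where they do the work, as an engineer would, in place of code of your own. Each camera call takes 0.05 s, during which the arm holds its last target. There are 200 camera calls.

### The job

Get the two centrifuge buckets ready for a run: drop the rubber cushion into the deep bucket first, then the hollow spacer sleeve on top of it, then the tube holder with its four holes facing up, each sliding down until it sits flat on the one below. Put the steel balance weight flat inside the shallow bucket, at any point in the job. Leave the computer mouse and the specimen jar where they are.

Things in the scene. Friction and masses are not known exactly. Their poses are not given: they have to be found in the camera images.
- cushion: Cushion: solid, smooth hard-rubber black cylinder, plain flat top, 46 mm diameter, 36 mm tall, 70 g, foot chamfered 2 mm. Stands upright loose on the counter. Origin at the centre of its underside, z up. Rigid enough to grip across its diameter
- sleeve: Spacer sleeve: white plastic tube open at both ends, 46 mm outside, 30 mm bore, 38 mm tall, 50 g, foot chamfered 1.5 mm. Stands upright loose on the counter. Origin on its axis at the underside, z up
- holder: Tube holder: grey plastic cylinder with four small round dark holes in its top face, 46 mm diameter, 60 mm tall, about 90 g, foot chamfered 2 mm. Stands upright loose on the counter, holes up. Origin at the centre of its underside, z towards the holes
- weight: Balance weight: steel disc 50 mm diameter, 20 mm thick, with a round grip knob on its centre: neck 16 mm diameter from 20 to 26 mm height, knob head 22 mm diameter from 26 to 48 mm height. About 360 g. Stands on the counter, knob up. Origin at the centre of its underside, z up
- deep_bucket: Deep bucket: fixed upright aluminium tube on a round foot of 84 mm diameter and 8 mm thickness. Smooth bore 51 mm, outside 59 mm, overall height 104 mm; the top 12 mm flares to a funnel mouth about 70 mm wide inside, 79 mm outside. Parts let go in the mouth slide down by themselves; when full, the holder stands 38 mm proud. Origin: centre of its underside, z up
- deep_floor (a point): Centre of the deep bucket's inner floor, 8 mm above the counter, z up; the rim is 96 mm above it
- shallow_bucket: Shallow bucket: fixed round aluminium cup, bore 68 mm, outside 76 mm, overall height 26 mm, on a foot of 84 mm diameter. Origin at the centre of its underside, z up
- shallow_floor (a point): Centre of the shallow bucket's inner floor, 6 mm above the counter, z up; the rim is 20 mm above it
- mouse: Bystander: black computer mouse, 105 x 60 x 34 mm, loose; origin at the centre of its underside. Leave alone
- jar: Bystander: specimen jar with white cap, 52 mm diameter, 75 mm tall, loose; origin at the centre of its underside. Leave alone

How it is judged:
At the end, for the whole second after the job is handed in: Deep bucket, floor up: cushion, sleeve, holder (holes up), each within 8 mm of the axis and 5 mm of its seated height (0, 36, 74 mm above the floor); weight knob up on the shallow bucket's floor within 12 mm of its centre, 5 mm in height; all within 0.1 rad of upright and at rest (horizontal distance between each of cushion, sleeve, holder and deep_floor below 0.008 m and angle between each of cushion, sleeve, holder, weight's own z axis and vertical below 0.1 rad and z of cushion in the frame of deep_floor between -0.005 and 0.005 m and z of sleeve in the frame of deep_floor between 0.031 and 0.041 m and z of holder in the frame of deep_floor between 0.069 and 0.079 m and horizontal distance between weight and shallow_floor below 0.012 m and z of weight in the frame of shallow_floor between -0.005 and 0.005 m and linear speed of each of cushion, sleeve, holder, weight below 0.02 m/s and angular speed of each of cushion, sleeve, holder, weight below 0.3 rad/s); the robot touches nothing.
It fails at once if the mouse is pushed more than 30 mm (distance of mouse from where it was at the start of the episode above 0.03 m).
It fails at once if the specimen jar is pushed more than 30 mm or tipped over (distance of jar from where it was at the start of the episode above 0.03 m or angle between jar's own z axis and vertical above 0.5 rad).
It also fails if it takes over 109 s, if anything falls off the work surface, if the arm or the gripper's body presses on something with over 40 N, if the wrist force passes 120 N, or if a joint passes its speed limit or range.

## Working session

There is one attempt and no reset: what is moved stays moved. The work goes in short steps, Python scripts to look and compute and a tool call to move; the robot and the scene stay as the last step left them, time stands still between calls to the robot, and variables do not carry over. Pictures are saved under pics/ and viewed, at most 14 in all, crops included, and the job is handed in when it is done.

```bash
ls; mkdir -p pics; python3 - <<'E'
from rig import r
import cv2,json
s=r.get_state();print({k:s[k] for k in('t','ee_pos','eef_rot','grip_width','wrist_force')})
for n in('side','top'):
    c=r.capture(n);cv2.imwrite(f'pics/{n}0.png',c['pixels'][:,:,::-1]);print(n,c['camera_matrix'],c['view'],[k for k in c])
E
```

```text
pics
rig.py
{'t': 0.0, 'ee_pos': array([ 0.23240783, -0.63320213,  0.23035368]), 'eef_rot': array([ 3.13989877e+00, -1.51942853e-04, -2.78987577e+00]), 'grip_width': 0.08588678339639881, 'wrist_force': array([-0.1866205 , -0.4482092 ,  0.19573403])}
side [[618.38868233   0.         325.50908985]
 [  0.         618.38868233 242.23864049]
 [  0.           0.           1.        ]] [[-8.28298383e-01 -5.60285998e-01  1.17822916e-03  4.50889064e-01]
 [ 3.17494914e-01 -4.67633608e-01  8.24933808e-01 -2.13864561e-01]
 [-4.61647883e-01  6.83665421e-01  5.65228117e-01 -1.30198625e+00]
 [ 0.00000000e+00  0.00000000e+00  0.00000000e+00  1.00000000e+00]] ['pixels', 'camera_matrix', 'view']
top [[496.57750687   0.         323.81927464]
 [  0.         496.57750687 236.2669058 ]
 [  0.           0.           1.        ]] [[-0.01205774 -0.99991475 -0.00501023 -0.00536871]
 [ 0.99470438 -0.01250607  0.10201374 -0.550572  ]
 [-0.1020677  -0.00375365  0.99477037 -1.12921619]
 [ 0.          0.          0.          1.        ]] ['pixels', 'camera_matrix', 'view']
```

View pics/top0.png

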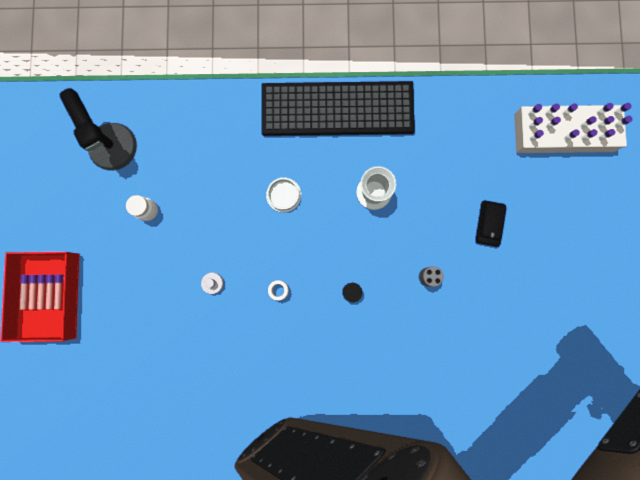

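View pics/side0.png

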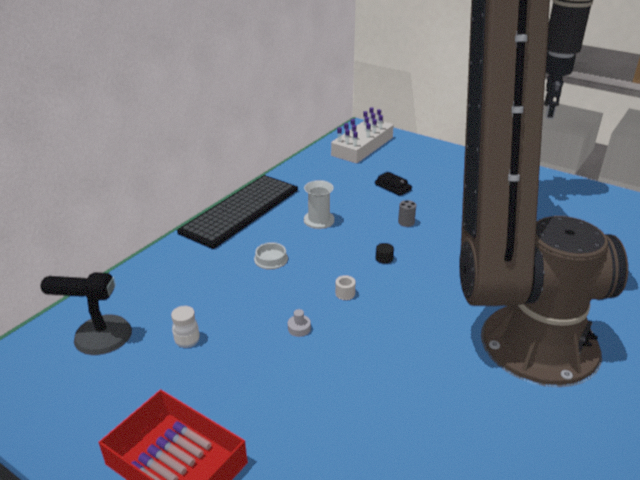

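The top view shows the weight (212,284), sleeve (279,291), cushion (352,292), holder (432,277), shallow bucket (284,195), deep bucket mouth (378,185), jar (142,208) and mouse (491,224). The side view shows all of them too: weight (299,323), sleeve (345,288), cushion (384,253), holder (407,213), shallow bucket (271,255) and deep bucket (319,203).

```bash
cat > h.py <<'E'
import numpy as np,cv2
from rig import r
def cast(c,uv,z):
    K,V=c['camera_matrix'],c['view'];R,t=V[:3,:3],V[:3,3]
    d=np.linalg.inv(K)@[uv[0],uv[1],1];d=R.T@(d*[1,-1,-1]);o=-R.T@t
    return (o+d*(z-o[2])/d[2])[:2]
def proj(c,p):
    q=c['view'][:3,:3]@p+c['view'][:3,3];q=c['camera_matrix']@(q*[1,-1,-1]);return q[:2]/q[2]
def blobs(c):
    h=cv2.cvtColor(c['pixels'],cv2.COLOR_RGB2HSV)
    m=~((h[...,0]>95)&(h[...,0]<118)&(h[...,1]>95)&(h[...,2]>50))
    return cv2.connectedComponentsWithStats(m.astype(np.uint8),connectivity=4)
E
python3 - <<'E'
from h import *
T=r.capture('top');S=r.capture('side')
P=dict(weight=((212,284),(299,326),.018),sleeve=((270,291),(345,291),.019),cushion=((352,292),(384,253),.018),holder=((432,283),(407,213),.03),shallow=((284,195),(271,257),.013),deep=((378,185),(319,200),.052),jar=((142,208),(185,330),.037),mouse=((491,224),(392,183),.015))
BT,BS=blobs(T),blobs(S)
for n,(a,b,z) in P.items():
    o=[n]
    for c,B,p in((T,BT,a),(S,BS,b)):
        i=B[1][p[1],p[0]];x,y,w,h,A=B[2][i]
        o+=[i,(x,y,w,h,A),B[3][i].round(1),cast(c,B[3][i],z).round(4), cast(c,(x+(w-1)/2,y+(h-1)/2),z).round(4)]
    print(*o)
# rim of deep bucket: brightness edges crop
a=T['pixels'];b=S['pixels']
cv2.imwrite('pics/crop.png',np.hstack([cv2.resize(a[155:235,250:410][:,:,::-1],(400,200),interpolation=cv2.INTER_CUBIC),cv2.resize(b[170:270,240:340][:,:,::-1],(400,400))[:200]]) )
cv2.imwrite('pics/crop.png',cv2.resize(a[155:225,340:410][:,:,::-1],(560,560),interpolation=cv2.INTER_CUBIC))
E
```

```text
weight 11 (np.int32(201), np.int32(272), np.int32(23), np.int32(22), np.int32(394)) [211.8 282.9] [0.4456 0.2503] [0.4464 0.2499] 9 (np.int32(287), np.int32(309), np.int32(24), np.int32(28), np.int32(498)) [298.8 323.6] [0.4447 0.2497] [0.4473 0.2471]
sleeve 12 (np.int32(268), np.int32(280), np.int32(21), np.int32(21), np.int32(256)) [277.7 289.9] [0.4274 0.0966] [0.4272 0.0959] 7 (np.int32(335), np.int32(275), np.int32(21), np.int32(26), np.int32(468)) [344.9 287.1] [0.4298 0.0895] [0.4287 0.0907]
cushion 13 (np.int32(343), np.int32(283), np.int32(19), np.int32(19), np.int32(276)) [352.1 292.1] [ 0.4203 -0.0763] [ 0.4205 -0.076 ] 6 (np.int32(376), np.int32(244), np.int32(17), np.int32(19), np.int32(279)) [384.4 252.9] [ 0.4223 -0.0818] [ 0.423 -0.081]
holder 10 (np.int32(419), np.int32(266), np.int32(25), np.int32(21), np.int32(390)) [431.  276.4] [ 0.4543 -0.2582] [ 0.4551 -0.2581] 4 (np.int32(398), np.int32(200), np.int32(18), np.int32(27), np.int32(402)) [406.7 213. ] [ 0.4571 -0.2638] [ 0.4575 -0.2633]
shallow 6 (np.int32(266), np.int32(177), np.int32(36), np.int32(36), np.int32
[... 240 characters left out ...]
 np.int32(1332)) [375.8 187.5] [ 0.6594 -0.1333] [ 0.6595 -0.1327] 3 (np.int32(303), np.int32(180), np.int32(32), np.int32(49), np.int32(1210)) [318.5 204.4] [ 0.6596 -0.1364] [ 0.6607 -0.1381]
jar 7 (np.int32(126), np.int32(195), np.int32(32), np.int32(26), np.int32(627)) [141.4 207.4] [0.6225 0.4121] [0.6223 0.4119] 8 (np.int32(171), np.int32(305), np.int32(29), np.int32(43), np.int32(978)) [184.5 326.2] [0.6247 0.4069] [0.6242 0.4059]
mouse 8 (np.int32(476), np.int32(201), np.int32(30), np.int32(46), np.int32(1034)) [490.5 223.3] [ 0.5777 -0.4057] [ 0.5771 -0.4057] 2 (np.int32(376), np.int32(173), np.int32(35), np.int32(22), np.int32(467)) [393.2 183.4] [ 0.5797 -0.4123] [ 0.5799 -0.4114]
```

View pics/crop.png

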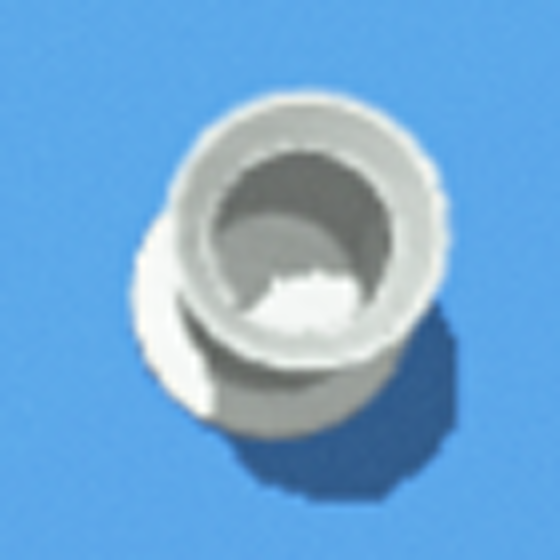

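```bash
cat >> h.py <<'E'
from scipy.spatial.transform import Rotation as Ro
def Rt(s): return Ro.from_euler('xyz',s['eef_rot']).as_matrix()
def to(x,y,z):
    s=r.get_state();print('shift',(Rt(s).T@(np.array([x,y,z])-s['ee_pos'])).round(4),'t',s['t'])
def wray(px,z):
    s=r.get_state();c=r.capture('wrist');return wcast(s,c,px,z)
def wcast(s,c,px,z):
    K=c['camera_matrix'];d=np.array([(px[0]-K[0,2]),(px[1]-K[1,2])]);rr=np.linalg.norm(d);th=rr/K[0,0]
    v=np.array([np.sin(th)*d[0]/rr,-np.sin(th)*d[1]/rr,-np.cos(th)]) if rr else np.array([0,0,-1.])
    M=c['T_tool_cam'];R=Rt(s);o=R@M[:3,3]+s['ee_pos'];v=R@M[:3,:3]@v
    return (o+v*(z-o[2])/v[2])[:2]
E
python3 - <<'E'
from h import *
T=r.capture('top');print(cast(T,(378.3,183.3),.104))
to(.421,-.079,.18)
E
```

```text
[ 0.65830166 -0.1336941 ]
shift [-0.368   0.4556  0.0512] t 0.25
```

The rows are not in the units I measure in: shifts go in shares of 0.6 m and turns go in shares of pi/2 rad. I convert before sending: 0.456 m is 0.76, -0.368 m is -0.6133.

{"method": "shift_gripper", "body": {
  "moves": "0.085 -0.6133 0.76 0.085 0 0 0\n0.085 -0.6133 0.76 0.085 0 0 0\n0.085 -0.6133 0.76 0.085 0 0 0\n0.085 -0.6133 0.76 0.085 0 0 0\n0.085 -0.6133 0.76 0.085 0 0 0\n0.085 -0.6133 0.76 0.085 0 0 0\n0.085 -0.6133 0.76 0.085 0 0 0\n0.085 -0.6133 0.76 0.085 0 0 0\n0.085 -0.6133 0.76 0.085 0 0 0\n0.085 -0.6133 0.76 0.085 0 0 0\n0.085 -0.6133 0.76 0.085 0 0 0\n0.085 -0.6133 0.76 0.085 0 0 0\n0.085 -0.6133 0.76 0.085 0 0 0",
  "grip_n": 40
}}

```text
t: 1.88
ee_pos: [0.4206, -0.0795, 0.1804]
eef_rot: [-3.142, -0.0, -2.791]
wrist_force: [-1.0, 0.2, -0.2]
grip_width: 0.085
grip_force: 0.0
```

```bash
python3 - <<'E'
from h import *
s=r.get_state();c=r.capture('wrist');cv2.imwrite('pics/w1.png',c['pixels'][:,:,::-1]);print(c['camera_matrix'],c['T_tool_cam'],s['joint_positions'])
np.savez('w1.npz',**c,**{k:s[k] for k in('ee_pos','eef_rot')})
E
```

```text
[[371.64829954   0.         324.29264152]
 [  0.         371.64829954 238.48448375]
 [  0.           0.           1.        ]] [[-3.37921421e-05  9.65062173e-01  2.62020995e-01  6.54698552e-02]
 [ 9.99999993e-01  3.35831998e-06  1.16598116e-04 -5.54588418e-04]
 [ 1.11644481e-04  2.62020997e-01 -9.65062166e-01 -1.44131138e-01]
 [ 0.00000000e+00  0.00000000e+00  0.00000000e+00  1.00000000e+00]] [ 2.77735791e-01 -1.63443343e-02 -5.77392190e-01  1.59772254e-05
 -1.00975314e+00 -1.49802310e+00]
```

View pics/w1.png

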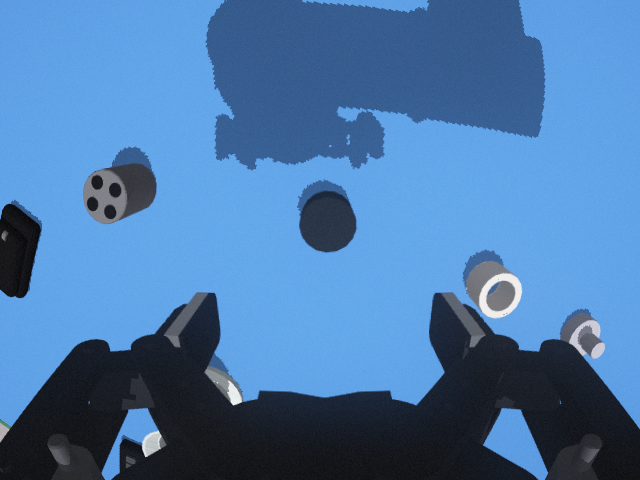

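The wrist view shows the cushion's top at about (328,222), the holder's top at (105,196), the sleeve's ring at (500,296) and the weight's knob near (599,351). I'll cast these onto their top planes.

```bash
python3 - <<'E'
from h import *
d=np.load('w1.npz')
for n,p,z in(('cushion',(328,223),.036),('holder',(105.5,196),.06),('sleeve',(500,296.5),.038),('knob',(599,351),.048)): print(n,wcast(d,d,p,z).round(4))
to(.4215,-.079,.011)
E
```

```text
cushion [ 0.4199 -0.0773]
holder [ 0.4542 -0.257 ]
sleeve [0.4288 0.0939]
knob [0.4466 0.2535]
shift [-0.001   0.0002  0.1693] t 1.925
```

In the tool's units: 0.168 m is 0.28, 0.002 m is 0.0033.

{"method": "shift_gripper", "body": {
  "moves": "0.085 0 0.0033 0.0833 0 0 0\n0.085 0 0.0033 0.1667 0 0 0\n0.085 0 0.0033 0.2333 0 0 0\n0.085 0 0.0033 0.28 0 0 0\n0.085 0 0.0033 0.28 0 0 0\n0.03 0 0.0033 0.28 0 0 0\n0.03 0 0.0033 0.28 0 0 0\n0.03 0 0.0033 0.28 0 0 0\n0.03 0 0.0033 0.28 0 0 0\n0.03 0 0.0033 0.28 0 0 0\n0.03 0 0.0033 0.28 0 0 0",
  "grip_n": 40
}}

```text
t: 3.3
ee_pos: [0.4212, -0.0767, 0.0137]
eef_rot: [-3.141, 0.003, -2.789]
wrist_force: [0.3, -0.7, 7.4]
grip_width: 0.0443
grip_force: 39.8
```

```bash
python3 -c "
from h import *
to(.4205,-.0775,.18);to(.6588,-.1345,.18);to(.6588,-.1345,.108)"
```

```text
shift [ 0.0005 -0.0006 -0.1663] t 3.3
shift [-0.2035 -0.1363 -0.1657] t 3.3
shift [-0.2033 -0.1362 -0.0937] t 3.3
```

In the tool's units: -0.203 m is -0.3383, -0.18 m is -0.3.

{"method": "shift_gripper", "body": {
  "moves": "0.03 0 0 -0.05 0 0 0\n0.03 0 0 -0.1333 0 0 0\n0.03 0 0 -0.2167 0 0 0\n0.03 0 0 -0.2783 0 0 0\n0.03 -0.0667 -0.045 -0.2783 0 0 0\n0.03 -0.15 -0.1017 -0.2783 0 0 0\n0.03 -0.2333 -0.1583 -0.2783 0 0 0\n0.03 -0.3 -0.2017 -0.2783 0 0 0\n0.03 -0.3383 -0.2267 -0.2783 0 0 0\n0.03 -0.3383 -0.2267 -0.2783 0 0 0\n0.03 -0.3383 -0.2267 -0.2783 0 0 0"
}}

```text
t: 4.68
ee_pos: [0.6569, -0.1345, 0.1796]
eef_rot: [3.141, -0.0, -2.79]
wrist_force: [0.0, 0.3, -1.0]
grip_width: 0.0444
grip_force: 41.6
```

```bash
python3 - <<'E'
from h import *
s=r.get_state();c=r.capture('wrist');cv2.imwrite('pics/w2.png',c['pixels'][:,:,::-1])
np.savez('w2.npz',**c,**{k:s[k] for k in('ee_pos','eef_rot')})
E
```

```text
(no output)
```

View pics/w2.png

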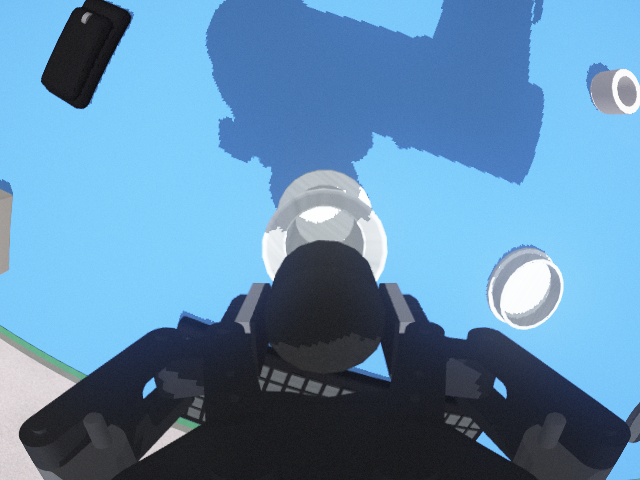

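The held cushion is level. The bucket rim's outer edge passes through about (262,247), (387,247) and (325,192), and the shallow cup's rim is centred near (526,289).

```bash
python3 - <<'E'
from h import *
d=np.load('w2.npz')
P=np.array([wcast(d,d,p,.104) for p in((262,247),(387,247),(325,192),(281,208),(367,208))]);print(P.round(4))
A=np.c_[2*P,np.ones(5)];x=np.linalg.lstsq(A,(P**2).sum(1),rcond=None)[0];print(x[:2],np.sqrt(x[2]+x[:2]@x[:2]))
h=cv2.cvtColor(d['pixels'],cv2.COLOR_RGB2GRAY);print(wcast(d,d,(526,289),.026))
to(.6588,-.1345,.11)
E
```

```text
[[ 0.6702 -0.1715]
 [ 0.6434 -0.0985]
 [ 0.6246 -0.1465]
 [ 0.6427 -0.1681]
 [ 0.6249 -0.1194]]
[ 0.66145879 -0.13338985] 0.039242452013601374
[0.65183204 0.07131658]
shift [-0.0018 -0.0008  0.0699] t 4.725
```

In the tool's units: 0.071 m is 0.1183, 0.065 m is 0.1083.

{"method": "shift_gripper", "body": {
  "moves": "0.03 -0.005 -0.0017 0.0333 0 0 0\n0.03 -0.005 -0.0017 0.075 0 0 0\n0.03 -0.005 -0.0017 0.1083 0 0 0\n0.03 -0.005 -0.0017 0.1183 0 0 0\n0.03 -0.005 -0.0017 0.1183 0 0 0\n0.03 -0.005 -0.0017 0.1183 0 0 0\n0.085 -0.005 -0.0017 0.1183 0 0 0\n0.085 -0.005 -0.0017 0.1183 0 0 0\n0.085 -0.005 -0.0017 0.1183 0 0 0\n0.085 -0.005 -0.0017 0.1183 0 0 0\n0.085 -0.005 -0.0017 0.05 0 0 0\n0.085 -0.005 -0.0017 -0.0167 0 0 0\n0.085 -0.005 -0.0017 -0.0167 0 0 0"
}}

```text
t: 6.35
ee_pos: [0.6629, -0.1347, 0.1935]
eef_rot: [-3.139, 0.006, -2.789]
wrist_force: [0.2, -0.6, -0.7]
grip_width: 0.0853
grip_force: 0.0
```

```bash
python3 - <<'E'
from h import *
s=r.get_state();c=r.capture('wrist');cv2.imwrite('pics/w3.png',c['pixels'][:,:,::-1])
np.savez('w3.npz',**c,**{k:s[k] for k in('ee_pos','eef_rot')})
to(.4288,.0938,.18);to(.4288,.0938,.0135)
E
```

```text
shift [0.14   0.2945 0.0104] t 6.4
shift [0.1405 0.2947 0.1769] t 6.4
```

View pics/w3.png

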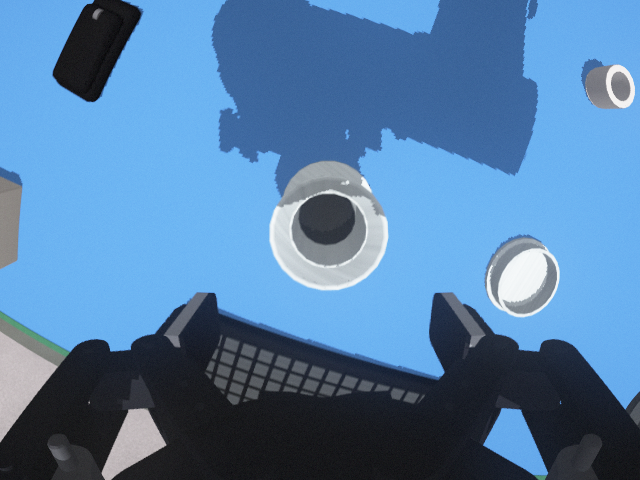

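The cushion has gone down and lies inside the bore at (327,218). The rim is centred near (329,234) and the shallow cup near (523,282). Next is the sleeve.

In the tool's units: 0.294 m is 0.49, 0.139 m is 0.2317.

```bash
python3 -c "
from h import *
d=np.load('w3.npz')
P=np.array([wcast(d,d,p,.104) for p in((269,234),(388,234),(329,290))]);print(P.round(4))
print(wcast(d,d,(621,87),.038),wcast(d,d,(523,282),.026))"
```

```text
[[ 0.6715 -0.171 ]
 [ 0.6445 -0.0979]
 [ 0.6949 -0.1204]]
[0.42795665 0.09521806] [0.65589994 0.07379459]
```

{"method": "shift_gripper", "body": {
  "moves": "0.085 0.05 0.0917 0 0 0 0\n0.085 0.0917 0.1833 0 0 0 0\n0.085 0.1333 0.275 0 0 0 0\n0.085 0.175 0.3667 0.0167 0 0 0\n0.085 0.2167 0.45 0.05 0 0 0\n0.085 0.2317 0.49 0.1 0 0 0\n0.085 0.2317 0.49 0.1667 0 0 0\n0.085 0.2317 0.49 0.2333 0 0 0\n0.085 0.2317 0.49 0.25 0 0 0\n0.085 0.2317 0.49 0.25 0 0 0"
}}

```text
t: 7.65
ee_pos: [0.4287, 0.0932, 0.039]
eef_rot: [-3.141, -0.002, -2.79]
wrist_force: [0.4, -0.3, -0.2]
grip_width: 0.0849
grip_force: 0.0
```

```bash
python3 -c "
from h import *
to(.4288,.0938,.0135)"
```

```text
shift [-0.0003  0.0006  0.0255] t 7.65
```

In the tool's units: -0.14 m is -0.2333, 0.026 m is 0.0433.

{"method": "shift_gripper", "body": {
  "moves": "0.085 0 0 0.025 0 0 0\n0.085 0 0 0.0433 0 0 0\n0.085 0 0 0.0433 0 0 0\n0.03 0 0 0.0433 0 0 0\n0.03 0 0 0.0433 0 0 0\n0.03 0 0 0.0433 0 0 0\n0.03 0 0 0.0433 0 0 0\n0.03 0 0 0.0433 0 0 0\n0.03 0 0 0.0433 0 0 0\n0.03 0 0 -0.0167 0 0 0\n0.03 0 0 -0.1 0 0 0\n0.03 0 0 -0.1833 0 0 0\n0.03 0 0 -0.2333 0 0 0\n0.03 0 0 -0.2333 0 0 0",
  "grip_n": 35
}}

```text
t: 9.4
ee_pos: [0.4302, 0.0944, 0.182]
eef_rot: [3.14, 0.005, -2.79]
wrist_force: [-0.3, -0.4, -0.9]
grip_width: 0.045
grip_force: 36.2
```

```bash
python3 -c "
from h import *
to(.6605,-.1345,.18)"
```

```text
shift [-0.1372 -0.2943  0.0023] t 9.4
```

In the tool's units: -0.294 m is -0.49, -0.139 m is -0.2317.

{"method": "shift_gripper", "body": {
  "moves": "0.03 -0.0333 -0.0667 0 0 0 0\n0.03 -0.075 -0.1583 0 0 0 0\n0.03 -0.1167 -0.25 0 0 0 0\n0.03 -0.1583 -0.3417 0 0 0 0\n0.03 -0.2 -0.425 0 0 0 0\n0.03 -0.2317 -0.49 0 0 0 0\n0.03 -0.2317 -0.49 0 0 0 0\n0.03 -0.2317 -0.49 0.0333 0 0 0\n0.03 -0.2317 -0.49 0.075 0 0 0\n0.03 -0.2317 -0.49 0.105 0 0 0\n0.03 -0.2317 -0.49 0.115 0 0 0\n0.03 -0.2317 -0.49 0.115 0 0 0\n0.03 -0.2317 -0.49 0.115 0 0 0"
}}

```text
t: 11.02
ee_pos: [0.6614, -0.1345, 0.1113]
eef_rot: [-3.141, 0.001, -2.79]
wrist_force: [-0.5, -0.1, 0.1]
grip_width: 0.0453
grip_force: 36.2
```

{"method": "shift_gripper", "body": {
  "moves": "0.085 0 0 0 0 0 0\n0.085 0 0 0 0 0 0\n0.085 0 0 0 0 0 0\n0.085 0 0 0 0 0 0\n0.085 0 0 -0.05 0 0 0\n0.085 0 0 -0.1333 0 0 0\n0.085 0 0 -0.1333 0 0 0"
}}

```text
t: 11.9
ee_pos: [0.6633, -0.1348, 0.1953]
eef_rot: [-3.138, 0.007, -2.789]
wrist_force: [-0.9, 0.0, -0.5]
grip_width: 0.0851
grip_force: 0.0
```

```bash
python3 - <<'E'
from h import *
s=r.get_state();c=r.capture('wrist');cv2.imwrite('pics/w4.png',c['pixels'][150:340,180:600,::-1])
np.savez('w4.npz',**c,**{k:s[k] for k in('ee_pos','eef_rot')})
to(.4545,-.2578,.18)
E
```

```text
shift [ 0.2373 -0.0442  0.0118] t 11.95
```

View pics/w4.png

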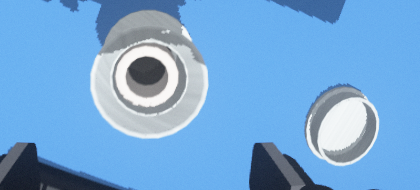

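The sleeve sits square in the bore: its ring is at crop (148,76), with the black cushion visible below it. Next is the holder.

{"method": "shift_gripper", "body": {
  "moves": "0.085 0.0667 -0.0133 0 0 0 0\n0.085 0.15 -0.0283 0 0 0 0\n0.085 0.2333 -0.045 0 0 0 0\n0.085 0.3167 -0.0617 0 0 0 0\n0.085 0.3933 -0.075 0.0167 0 0 0\n0.085 0.3933 -0.075 0.05 0 0 0\n0.085 0.3933 -0.075 0.1167 0 0 0\n0.085 0.3933 -0.075 0.1833 0 0 0\n0.085 0.3933 -0.075 0.2333 0 0 0\n0.085 0.3933 -0.075 0.2633 0 0 0\n0.085 0.3933 -0.075 0.2633 0 0 0\n0.085 0.3933 -0.075 0.2633 0 0 0"
}}

```text
t: 13.45
ee_pos: [0.4549, -0.2582, 0.0326]
eef_rot: [-3.141, -0.0, -2.79]
wrist_force: [0.1, -0.5, -0.0]
grip_width: 0.0851
grip_force: 0.0
```

{"method": "shift_gripper", "body": {
  "moves": "0.03 0 0 0 0 0 0\n0.03 0 0 0 0 0 0\n0.03 0 0 0 0 0 0\n0.03 0 0 0 0 0 0\n0.03 0 0 0 0 0 0\n0.03 0 0 0 0 0 0\n0.03 0 0 -0.0667 0 0 0\n0.03 0 0 -0.15 0 0 0\n0.03 0 0 -0.2333 0 0 0\n0.03 0 0 -0.2833 0 0 0\n0.03 0 0 -0.2833 0 0 0\n0.03 0 0 -0.2833 0 0 0",
  "grip_n": 40
}}

```text
t: 14.95
ee_pos: [0.4542, -0.2578, 0.2017]
eef_rot: [3.141, -0.0, -2.79]
wrist_force: [-0.1, 0.5, -1.9]
grip_width: 0.0444
grip_force: 41.6
```

```bash
python3 - <<'E'
from h import *
s=r.get_state();c=r.capture('wrist');cv2.imwrite('pics/w5.png',c['pixels'][:,:,::-1])
to(.6605,-.1345,.20)
E
```

```text
shift [-0.2364  0.0446  0.001 ] t 15.0
```

View pics/w5.png

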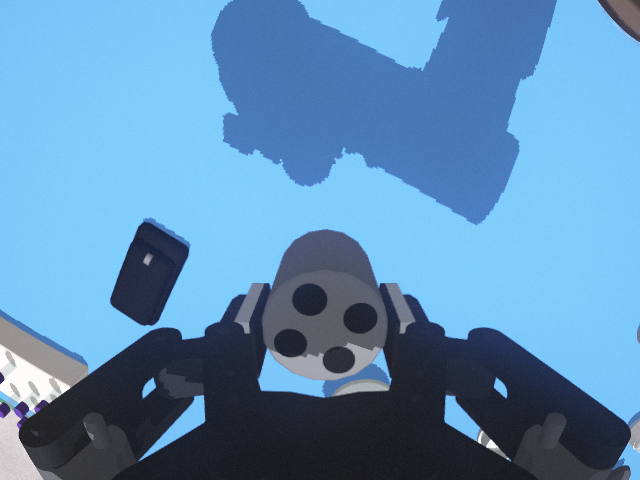

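The holder is gripped upright with its four holes up, the top centred at about (325,324). I'll take it to the deep bucket and let it go in the mouth.

In the tool's units: -0.236 m is -0.3933, 0.075 m is 0.125.

{"method": "shift_gripper", "body": {
  "moves": "0.03 -0.0667 0.0133 0 0 0 0\n0.03 -0.15 0.0283 0 0 0 0\n0.03 -0.2333 0.045 0 0 0 0\n0.03 -0.3167 0.06 0 0 0 0\n0.03 -0.3667 0.07 0 0 0 0\n0.03 -0.3933 0.0742 0 0 0 0\n0.03 -0.3933 0.0742 0 0 0 0\n0.03 -0.3933 0.0742 0.05 0 0 0\n0.03 -0.3933 0.0742 0.0917 0 0 0\n0.03 -0.3933 0.0742 0.1167 0 0 0\n0.03 -0.3933 0.0742 0.125 0 0 0\n0.03 -0.3933 0.0742 0.125 0 0 0\n0.03 -0.3933 0.0742 0.125 0 0 0"
}}

```text
t: 16.62
ee_pos: [0.6615, -0.1351, 0.1284]
eef_rot: [-3.141, 0.002, -2.79]
wrist_force: [0.1, 0.8, -1.3]
grip_width: 0.0445
grip_force: 41.5
```

{"method": "shift_gripper", "body": {
  "moves": "0.085 0 0 0 0 0 0\n0.085 0 0 0 0 0 0\n0.085 0 0 0 0 0 0\n0.085 0 0 0 0 0 0\n0.085 0 0 -0.05 0 0 0\n0.085 0 0 -0.1417 0 0 0\n0.085 0 0 -0.1417 0 0 0"
}}

```text
t: 17.5
ee_pos: [0.6636, -0.1353, 0.2178]
eef_rot: [-3.138, 0.008, -2.789]
wrist_force: [0.4, 0.1, -0.2]
grip_width: 0.0855
grip_force: 0.0
```

```bash
python3 - <<'E'
from h import *
s=r.get_state();c=r.capture('wrist');S=r.capture('side')
cv2.imwrite('pics/w6.png',np.hstack([c['pixels'][130:340,180:600,::-1],cv2.resize(S['pixels'][160:240,280:360,::-1],(210,210))]))
np.savez('w6.npz',**c,**{k:s[k] for k in('ee_pos','eef_rot')})
to(.446,.252,.21)
E
```

```text
shift [0.0688 0.4373 0.0029] t 17.6
```

View pics/w6.png

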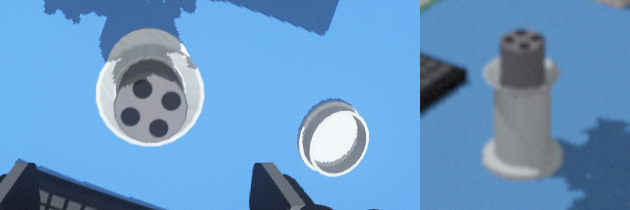

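The holder stands in the bucket upright, holes up and clearly proud of the rim in both views. I'll check its height numerically while going for the weight.

In the tool's units: 0.437 m is 0.7283, 0.415 m is 0.6917.

```bash
python3 -c "
from h import *
S=r.capture('side')
for z in (.142,.104): print(proj(S,np.array([.6605,-.1345,z])))"
```

```text
[317.60967561 175.04391971]
[317.69624607 187.74345857]
```

{"method": "shift_gripper", "body": {
  "moves": "0.085 0.01 0.0667 0 0 0 0\n0.085 0.0233 0.1583 0 0 0 0\n0.085 0.0383 0.25 0 0 0 0\n0.085 0.0533 0.3417 0 0 0 0\n0.085 0.0683 0.4333 0 0 0 0\n0.085 0.0833 0.525 0 0 0 0\n0.085 0.0967 0.6167 0 0 0 0\n0.085 0.1083 0.6917 0.0167 0 0 0\n0.085 0.1133 0.7283 0.05 0 0 0\n0.085 0.1133 0.7283 0.1167 0 0 0\n0.085 0.1133 0.7283 0.1833 0 0 0\n0.085 0.1133 0.7283 0.1833 0 0 0"
}}

```text
t: 19.15
ee_pos: [0.4445, 0.2497, 0.099]
eef_rot: [-3.138, -0.007, -2.79]
wrist_force: [0.7, -0.9, -0.5]
grip_width: 0.0849
grip_force: 0.0
```

```bash
python3 - <<'E'
from h import *
s=r.get_state();c=r.capture('wrist');cv2.imwrite('pics/w7.png',c['pixels'][:,:,::-1])
np.savez('w7.npz',**c,**{k:s[k] for k in('ee_pos','eef_rot')})
E
```

```text
(no output)
```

View pics/w7.png

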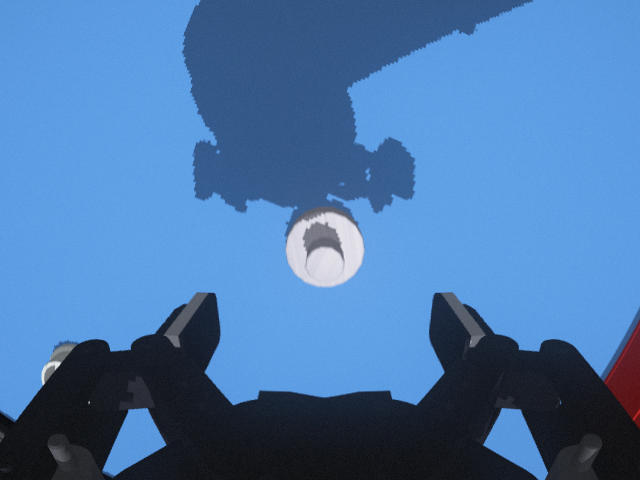

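The holder's top stands 12.6 px above the rim, against 12.7 px expected, so it is seated. The wrist view has the knob top at (325,264) and the disc centred at (325,247).

```bash

python3 -c "
from h import *
d=np.load('w7.npz');a=wcast(d,d,(325,264),.048);b=wcast(d,d,(325,247.5),.02);print(a,b);to(*a,.026)"
```

```text
[0.44630582 0.24995549] [0.44498858 0.24941349]
shift [-0.0004 -0.0008  0.0752] t 19.2
```

In the tool's units: 0.074 m is 0.1233, 0.06 m is 0.1.

{"method": "shift_gripper", "body": {
  "moves": "0.085 0 0 0.05 0 0 0\n0.085 0 0 0.1 0 0 0\n0.085 0 0 0.1233 0 0 0\n0.085 0 0 0.1233 0 0 0\n0.085 0 0 0.1233 0 0 0\n0.01 0 0 0.1233 0 0 0\n0.01 0 0 0.1233 0 0 0\n0.01 0 0 0.1233 0 0 0\n0.01 0 0 0.1233 0 0 0\n0.01 0 0 0.1233 0 0 0\n0.01 0 0 0.1233 0 0 0\n0.01 0 0 0.1233 0 0 0\n0.01 0 0 0.1233 0 0 0",
  "grip_n": 60
}}

```text
t: 20.82
ee_pos: [0.4466, 0.2516, 0.0286]
eef_rot: [-3.141, 0.0, -2.79]
wrist_force: [-1.4, -2.1, 6.0]
grip_width: 0.0199
grip_force: 58.5
```

```bash
python3 -c "
from h import *
to(.655,.082,.12)"
```

```text
shift [-0.1371 -0.2311 -0.0913] t 20.825
```

In the tool's units: -0.231 m is -0.385, -0.06 m is -0.1.

{"method": "shift_gripper", "body": {
  "moves": "0.01 0 0 -0.05 0 0 0\n0.01 0 0 -0.1167 0 0 0\n0.01 0 0 -0.1667 0 0 0\n0.01 0 0 -0.1667 0 0 0\n0.01 -0.0333 -0.0667 -0.1667 0 0 0\n0.01 -0.0667 -0.15 -0.1667 0 0 0\n0.01 -0.1 -0.2333 -0.1667 0 0 0\n0.01 -0.1167 -0.3167 -0.1667 0 0 0\n0.01 -0.1333 -0.3667 -0.1667 0 0 0\n0.01 -0.145 -0.385 -0.1667 0 0 0\n0.01 -0.145 -0.385 -0.1667 0 0 0\n0.01 -0.145 -0.385 -0.1667 0 0 0"
}}

```text
t: 22.32
ee_pos: [0.6069, 0.0655, 0.1274]
eef_rot: [3.141, -0.001, -2.789]
wrist_force: [-0.3, 0.4, -4.0]
grip_width: 0.0198
grip_force: 60.0
```

```bash
python3 - <<'E'
from h import *
s=r.get_state();c=r.capture('wrist');cv2.imwrite('pics/w8.png',c['pixels'][:,:,::-1])
np.savez('w8.npz',**c,**{k:s[k] for k in('ee_pos','eef_rot')})
E
```

```text
(no output)
```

View pics/w8.png

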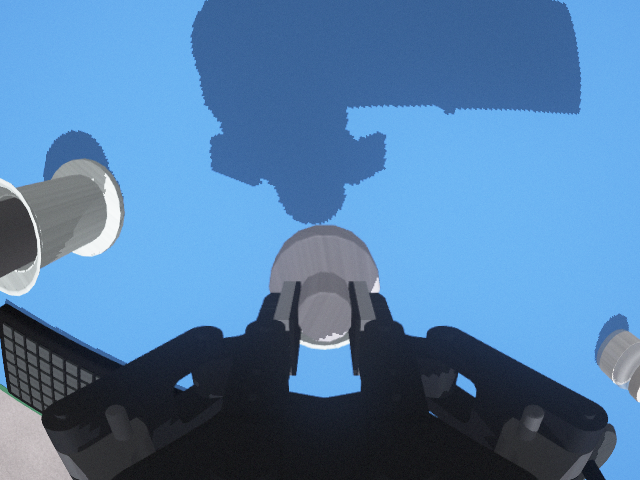

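The weight is held level. The cup is hidden under the gripper, so I'll move 0.12 m beyond it, where the camera looks straight down on it.

In the tool's units: -0.12 m is -0.2, -0.09 m is -0.15.

{"method": "shift_gripper", "body": {
  "moves": "0.01 -0.0667 0 0 0 0 0\n0.01 -0.15 0 0 0 0 0\n0.01 -0.2 0 0 0 0 0\n0.01 -0.2 0 0 0 0 0\n0.01 -0.2 0 0 0 0 0"
}}

```text
t: 23.0
ee_pos: [0.7194, 0.107, 0.1278]
eef_rot: [3.141, -0.001, -2.789]
wrist_force: [-0.6, -0.4, -5.0]
grip_width: 0.0199
grip_force: 60.0
```

```bash
python3 - <<'E'
from h import *
s=r.get_state();c=r.capture('wrist');cv2.imwrite('pics/w9.png',c['pixels'][:,:,::-1])
np.savez('w9.npz',**c,**{k:s[k] for k in('ee_pos','eef_rot')})
E
```

```text
(no output)
```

View pics/w9.png

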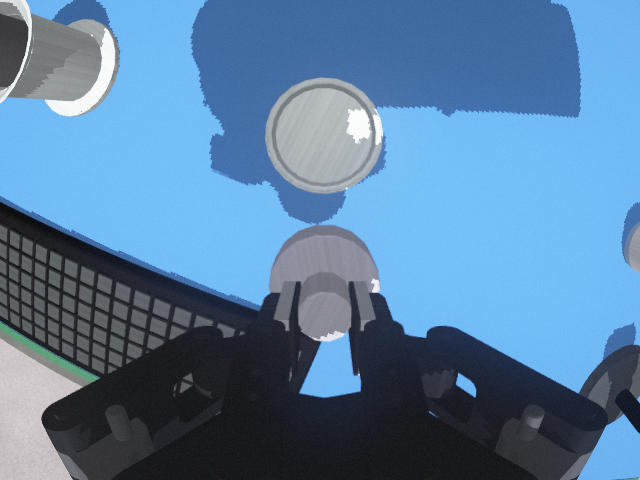

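The cup's rim is fully visible, spanning x 265–383 and y 78–193, with its centre at (324,135.5).

```bash

python3 -c "
from h import *
d=np.load('w9.npz');P=np.array([wcast(d,d,p,.026) for p in((265,135),(383,135),(324,78),(324,193))]);print(P,P.mean(0),np.linalg.norm(P[0]-P[1]),np.linalg.norm(P[2]-P[3]))
to(*P.mean(0),.06);to(*P.mean(0),.034)"
```

```text
[[0.66791391 0.045795  ]
 [0.64107815 0.1187494 ]
 [0.6192578  0.06930892]
 [0.6912795  0.09580832]] [0.65488234 0.08241541] 0.07773352933666204 0.0767420501233336
shift [ 0.0689 -0.0005  0.0682] t 23.05
shift [ 0.0689 -0.0005  0.0942] t 23.05
```

In the tool's units: 0.0915 m is 0.1525, 0.088 m is 0.1467.

{"method": "shift_gripper", "body": {
  "moves": "0.01 0.0583 0 0 0 0 0\n0.01 0.115 -0.0008 0 0 0 0\n0.01 0.115 -0.0008 0 0 0 0\n0.01 0.115 -0.0008 0.05 0 0 0\n0.01 0.115 -0.0008 0.1 0 0 0\n0.01 0.115 -0.0008 0.1333 0 0 0\n0.01 0.115 -0.0008 0.1467 0 0 0\n0.01 0.115 -0.0008 0.1525 0 0 0\n0.01 0.115 -0.0008 0.1525 0 0 0\n0.01 0.115 -0.0008 0.1525 0 0 0"
}}

```text
t: 24.3
ee_pos: [0.6564, 0.0822, 0.0378]
eef_rot: [-3.142, 0.002, -2.79]
wrist_force: [-0.2, -0.3, -3.7]
grip_width: 0.0199
grip_force: 60.1
```

Still hanging freely (−3.7 N), about 3 mm above the floor. I'll lower it 3 mm, then release.

In the tool's units: -0.16 m is -0.2667, -0.14 m is -0.2333.

{"method": "shift_gripper", "body": {
  "moves": "0.01 0 0 0.0033 0 0 0\n0.01 0 0 0.005 0 0 0\n0.01 0 0 0.005 0 0 0\n0.05 0 0 0.005 0 0 0\n0.05 0 0 0.005 0 0 0\n0.085 0 0 0.005 0 0 0\n0.085 0 0 0.005 0 0 0\n0.085 0 0 0.005 0 0 0\n0.085 0 0 -0.05 0 0 0\n0.085 0 0 -0.1333 0 0 0\n0.085 0 0 -0.2333 0 0 0\n0.085 0 0 -0.2667 0 0 0\n0.085 0 0 -0.2667 0 0 0"
}}

```text
t: 25.92
ee_pos: [0.6568, 0.0824, 0.1993]
eef_rot: [3.142, 0.004, -2.79]
wrist_force: [0.1, 0.5, -0.7]
grip_width: 0.0849
grip_force: 0.0
```

```bash
python3 - <<'E'
from h import *
s=r.get_state();c=r.capture('wrist');S=r.capture('side')
cv2.imwrite('pics/w10.png',np.hstack([c['pixels'][:300,:,::-1],cv2.resize(S['pixels'][165:285,236:300,::-1],(160,300))]))
np.savez('w10.npz',**c,**{k:s[k] for k in('ee_pos','eef_rot')})
for p in ((.6549,.0824,.054),(.6549,.0824,.026)): print(proj(S,np.array(p)))
E
```

```text
[269.40754953 242.20755738]
[269.97331602 251.52355707]
```

View pics/w10.png

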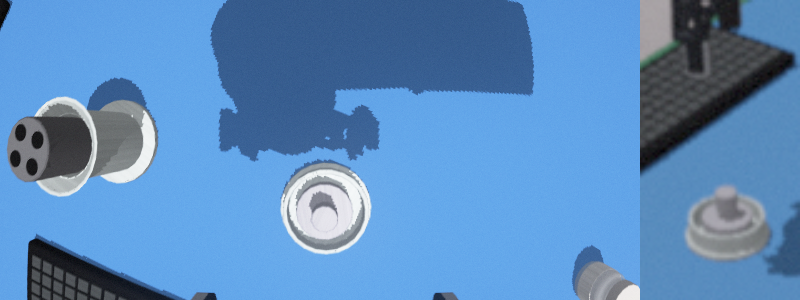

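The weight lies flat in the cup, knob up: its disc is centred near (325,206) and the rim near (326,208). The holder still stands upright in the deep bucket, and the jar and mouse have not been disturbed. I'm handing the job in.

```bash
python3 -c "
from rig import r
print(r.sign_off())"
```

```text
the job is handed in; nothing more can be done
None
```

I handed the job in after about 26 s of the 109 s allowed: the cushion, sleeve and holder (holes up) are stacked in the deep bucket, the weight sits flat in the shallow bucket, and the mouse and jar weren't touched; the final views looked right, but no verdict came back.

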